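# Gauge the slot of a bench tester

### The job

Take the flat blade gauge with the plain rectangular handle (not the T-handled one) from its rack and, with the gripper, slide its blade into the slot in the tester's sloping panel, pushing the stiff anvil inside firmly all the way home but never ramming it. How deep home lies differs from day to day, so go by feel; leave the gauge there and let go of it. Then press the hinged spring paddle on the tester's front down to its stop, hold it a moment to take the reading and release it; leave everything else where it is.

Things in the scene. Friction and masses are not known exactly. Their poses are not given: they have to be found in the camera images.
- gauge: flat blade gauge 155 mm long: steel blade 44 (y) x 6 (x) x 95 mm, last 6 mm at the tip 40 x 4 mm; above it a plain grey handle 24 (x) x 50 (y) x 60 mm. Origin: centre of the blade's tip; z from tip to handle (handle z = 95 to 155 mm). About 0.22 kg. Hangs upright in one of the rack's two openings, handle's underside on the rack's top. Fits the slot either way round.
- tee_gauge: the other gauge in the rack, to be left alone: blade 22 mm wide and a T-shaped grey handle (bar 70 mm long in y, 24 mm thick, top at z = 155 mm). Origin at the blade's tip, z up.
- rack: fixed aluminium rack 90 mm (x) by 190 mm (y), top at 105 mm; two openings 55 mm either side of its centre along y, 10 mm by 48 mm. Origin: centre of its underside.
- tester: fixed white console 220 x 220 mm, 181 mm high at the back; its sloping panel (35 degrees from level, facing the robot and up) starts 68 mm high at the front. On the panel: black screen, two black knobs (26 mm wide, 14 high), and the slot. Origin: centre of its underside, x pointing to its back.
- slot (a point): centre of the slot's mouth on the sloping panel. z points out of the panel (35 degrees from vertical): the blade goes in along -z. x points up the slope, y along the slot. Slot 9 mm (x) by 47 mm (y) with 2 mm bevelled edges; home for the blade's tip lies somewhere 50 to 65 mm below the mouth, not shown.
- anvil (a joint): sliding steel anvil inside the slot, 0 to 0.020 m from its outermost place in the slot to home (its hard stop). It is stiff (about 6 N to move, more than the gauge's weight), has no spring and stays where it is left. It starts 0 to 6 mm in. The gauge's blade tip pushes it.
- paddle (a joint): hinged steel paddle on the tester's front, 0 up (rest), 0.25 rad down on its stop; springs back when released; about 6 N at the pad holds it down.
- paddle_pad (a point): middle of the top of the black rubber pad (35 by 50 mm) on the paddle, 66 mm in front of its hinge, about 53 mm above the table at rest; the pad sinks 16 mm to the stop. The paddle is 60 mm wide and sticks out 88 mm towards the robot.
- mouse: bystander: computer mouse 105 mm long on a pad; origin at the centre of its underside.
- stand: bystander: round aluminium sample stand, 130 mm wide, 173 mm high; origin under its centre.
- jar: bystander: small jar 52 mm wide, 80 mm high; origin under its centre.
- disc: bystander: white ceramic disc 60 mm wide, 20 mm high; origin under its centre.
- driver: bystander: screwdriver lying on the table; origin under it.
Mind the look-alikes: they are no part of the job. What is shaped like the gauge but orange or purple is not meant.

How it is judged (in metres and radians):
On the way, in this order (a step that is already met when the one before it is completed fails the run):
1. the gripper pushes the gauge in the slot until the anvil is home (within 3 mm) (z of gauge in the frame of slot below -0.04 m and x of gauge in the frame of slot between -0.007 and 0.007 m and y of gauge in the frame of slot between -0.007 and 0.007 m and angle between the z axis of gauge and the z axis of slot, either way round below 0.14 rad and value of joint anvil above 0.017 m and contact force between the fingers and gauge above 2 N), for 0.2 s.
2. with the gauge released and still home, the paddle is held on its stop (z of gauge in the frame of slot below -0.04 m and x of gauge in the frame of slot between -0.007 and 0.007 m and y of gauge in the frame of slot between -0.007 and 0.007 m and angle between the z axis of gauge and the z axis of slot, either way round below 0.14 rad and value of joint anvil above 0.017 m and value of joint paddle above 0.22 rad and contact force between the fingers and gauge below 0.5 N), for 0.2 s.
At the end, for the whole second after the job is handed in: the gauge rests, released, in the tester's slot (tip within 7 mm of the slot's axis in both directions and more than 40 mm deep, gauge within 0.14 rad of the slot's axis), the anvil is home (over 17 of its 20 mm), and the paddle is back up (under 0.04 rad) (z of gauge in the frame of slot below -0.04 m and x of gauge in the frame of slot between -0.007 and 0.007 m and y of gauge in the frame of slot between -0.007 and 0.007 m and angle between the z axis of gauge and the z axis of slot, either way round below 0.14 rad and value of joint anvil above 0.017 m and value of joint paddle below 0.04 rad and linear speed of gauge below 0.02 m/s); the robot touches nothing.
It fails at once if the gauge is rammed: over 45 N between gauge and tester (contact force between gauge and tester above 45 N).
It fails at once if the T-handled gauge, mouse, stand, jar, disc or screwdriver is moved more than 30 mm (distance of any of tee_gauge, mouse, stand, jar, disc, driver from where it was at the start of the episode above 0.03 m).
It also fails if it takes over 50 s, if anything falls off the work surface, if the arm or the gripper's body presses on something with over 40 N, if the wrist force passes 120 N, or if a joint passes its speed limit or range.

### The arm

A 6-joint arm with a two-finger parallel gripper is mounted at the origin on the work surface. World frame = base frame: x ahead of the robot, y to its left, z up, the work surface at z = 0. Lengths are in m, angles in degrees, forces in N, time in s.
With the tool pointing down it reaches from about 0.3 to 0.75 m from the base axis. Payload 8.5 kg.
Tool frame: the origin (TCP) lies midway between the tips of the shut fingers; the grasp point (between the pads) lies grasp_offset behind it (grasp_offset is the distance from the TCP to the grasp point, in m); z points along the fingers, y is the line along which they close (so a half turn about z gives the same grasp; the last joint's range is limited). The gripper opens to 85 mm and grips with 20 to 120 N. Pads are 22 mm wide; open, the fingers measure 114 mm over their backs; the gripper's body (76 mm by 85 mm) begins 54 mm behind the grasp point. The pads swing forward as they close: fully open they stand 13 mm farther back than shut.
Start: joints at [-88.138, 21.807, 74.336, -0, 83.858, -12.336], TCP at [0.135, -0.533, 0.231] pointing down, gripper open.
Joint ranges: [-178.18, 178.18], [-50.72, 133.34], [12.68, 142.11], [-81.47, 261.47], [9.98, 163.14], [-165.26, 165.26]. Speed limits (degrees/s): [136.94, 136.94, 180, 180, 180, 180].

### API

Orientations are given as a 3x3 rotation matrix whose columns are the frame's x, y, z axes.
In Python, from rig import observe, get_image, camera_params, close_job, grasp_offset gives the robot as it stands.
- The arm moves only by the shell command python3 -m handwheel 'ROWS' [OPENING] [FORCE]. ROWS is JSON, a list of rows, each a list of 2 entries, a list of its own where there are three numbers: the shift along the tool's x, y, z as a fraction of full scale, then the turn, a rotation vector about the tool's x, y, z as a fraction of full scale. In form: [[[dx, dy, dz], [ax, ay, az]], ...]. A call has 1 to 10 rows; each row is the pose to reach, as a shift and turn from the pose commanded when the call began, along the tool's axes at that moment, turning the shorter way round; what a row does not reach only later rows make up. Full scale, the value 1, is 0.5 m for a shift and pi rad for a turn. A row lasts 1/10 s, in which the tool goes at most 50 mm and 8.59 degrees, less where a joint would pass 70% of its speed; a pose out of reach is approached as far as the arm can. A call with a number of a shift or a turn outside -1 to 1 is refused whole. A call with a gripper value outside its range is refused whole. OPENING is the opening, from 0 (shut) to 1 (fully open), set as the call begins (- or left out, the last holds). The fingers move at their own pace and stop on an object; FORCE is the grip in N (left out, the last holds). Time passes only in rows, so rows that repeat a pose let the fingers close. It gives the time, the measured TCP pose, the force, the opening and the grip force at its end, in the units of the state.
- observe(): the state, without advancing time (a new reading comes with each control period).
- get_image(name): name is "scene" or "top" or "wrist"; returns (picture, depth): 420x560x3 uint8, red, green, blue; 420x560 float32, m along the optical axis (not along the pixel's ray), 0 where there is no reading.
- camera_params(name): a dict with "K" (3x3 intrinsics, pixels), "R" (3x3) and "t" (3): a world point X has camera coordinates R X + t. Camera axes: x right, y down, z forward; pixel columns grow to the right and rows downward; lengths in m; the calibration is good to about 2 mm. A picture is of the moment at which its call begins: read the wrist's pose just before it. camera_params takes no time and is no camera call; for the wrist camera it gives the pose at the moment of the call.
- close_job(): hands the job in; it is judged then, once.
The state is a dict: "time_s": time; "q": joint angles; "qvel": joint speeds; "joint_efforts": joint torques, N m; "position": TCP position; "tool_rot": TCP orientation; "ft_force": force on the tool from outside, world axes, zero at the start; "wrist_torque": the same for the moment, N m; "grip_width": finger opening in m; "gripper_force": force on a finger pad.
Only numpy, scipy, OpenCV 4.12 (cv2) and the standard library are available. Lean on these libraries where they do the work, as an engineer would, in place of code of your own. Each camera call takes 0.05 s, during which the arm holds its last target. There are 200 camera calls.

## Working session

There is one attempt and no reset: what is moved stays moved. The work goes in short steps, Python scripts to look and compute and a shell command to move; the robot and the scene stay as the last step left them, time stands still between calls to the robot, and variables do not carry over. Pictures are saved under pics/ and viewed, at most 10 in all, crops included, and the job is handed in when it is done.

```bash
ls; mkdir -p pics; python3 - <<'E'
from rig import *
import cv2,numpy as np
print(grasp_offset, observe())
for n in("scene","top"):
    p,d=get_image(n); cv2.imwrite(f"pics/{n}0.png",p[:,:,::-1]); np.savez(f"pics/{n}0.npz",p=p,d=d,**camera_params(n))
    c=camera_params(n);print(n,(-c["R"].T@c["t"]).round(3),c["R"][2].round(2))
E
```

```text
pics
0.0187 {'time_s': 0.0, 'q': array([-8.81380213e+01,  2.18428672e+01,  7.43872110e+01, -5.22622401e-04,
        8.38579450e+01, -1.23345946e+01]), 'qvel': array([-0.05735788,  0.04811357, -0.06133148,  0.01044002,  0.07141233,
       -0.01021353]), 'joint_efforts': array([-2.03784060e-03, -4.48468101e+01, -2.31274706e+01, -2.53348835e-04,
        4.82503034e-03,  2.40823954e-05]), 'position': array([ 0.13488346, -0.5328884 ,  0.23067973]), 'tool_rot': array([[ 9.69459788e-01,  2.45250313e-01, -5.89815059e-05],
       [ 2.45250112e-01, -9.69458625e-01,  1.53518826e-03],
       [ 3.19325270e-04, -1.50276850e-03, -9.99998820e-01]]), 'ft_force': array([-0.25205846, -0.15070608, -0.41913427]), 'wrist_torque': array([ 0.00624927, -0.01396473,  0.02475368]), 'gripper_force': 0.0, 'grip_width': 0.0855335664348337}
scene [ 1.005 -0.372  0.921] [-0.42  0.39 -0.82]
top [0.466 0.028 1.066] [ 0.08 -0.   -1.  ]
```

View pics/scene0.png

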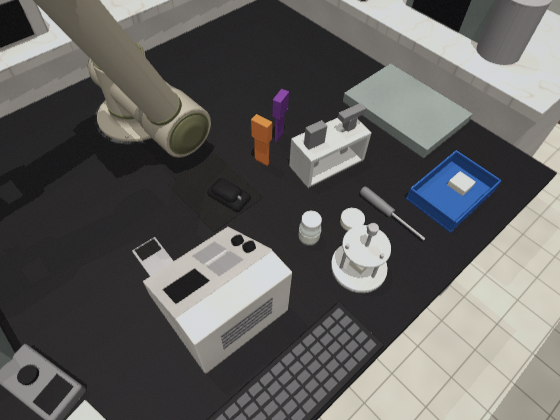

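View pics/top0.png

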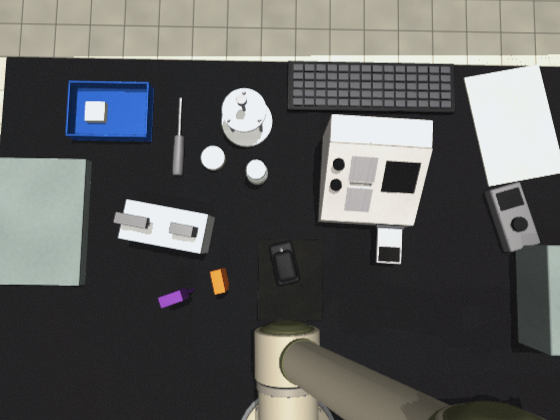

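Top view: the rack is at (165,227) with the plain handle at (182,230) and the T handle at (132,220). The tester is at (375,175), its paddle pad near (389,252), and the slot appears to lie between the grey plates near (360,184). Next I'll enlarge and measure.

```bash
python3 - <<'E'
import cv2,numpy as np
t=np.load("pics/top0.npz")["p"];s=np.load("pics/scene0.npz")["p"]
f=lambda im,x,y,w,h,k:cv2.resize(im[y:y+h,x:x+w],None,fx=k,fy=k,interpolation=cv2.INTER_CUBIC)
a=f(t,310,110,130,100*15//10,3);b=f(s,125,215,133,100,3)
c=f(t,105,190,133,75,3);
r=np.zeros((600,800,3),np.uint8)
r[:450,:390]=a; r[:300,400:799]=b; r[300:525,400:799]=c
cv2.imwrite("pics/crop.png",r[:,:,::-1])
E
```

```text
(no output)
```

View pics/crop.png

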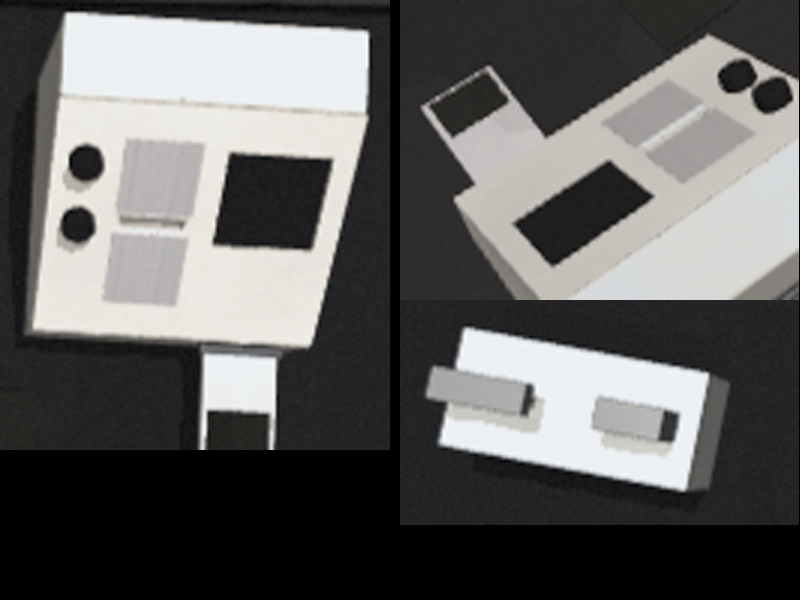

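The crop shows the slot as a bright-lipped gap between the plates: top px (360.7,184.3), scene px about (216.3,257.3). The plain handle is the right-hand one on the rack.

```bash
cat > h.py <<'E'
import cv2,numpy as np
def load(n):
    z=np.load(f"pics/{n}.npz"); return z["p"],z["d"],z["K"],z["R"],z["t"]
def pts(d,K,R,t):
    v,u=np.mgrid[:d.shape[0],:d.shape[1]]
    c=np.stack([(u-K[0,2])/K[0,0]*d,(v-K[1,2])/K[1,1]*d,d],-1)
    return (c-t)@R          # world
def ray(uv,K,R,t):
    r=np.linalg.inv(K)@[*uv,1]; r=R.T@r; return -R.T@t, r/np.linalg.norm(r)
def tri(rays):
    A=0;b=0
    for o,r in rays:
        P=np.eye(3)-np.outer(r,r);A=A+P;b=b+P@o
    X=np.linalg.solve(A,b); return X,[np.linalg.norm((np.eye(3)-np.outer(r,r))@(X-o)) for o,r in rays]
E
python3 - <<'E'
from h import *
np.set_printoptions(precision=4,suppress=True)
T=load("top0");S=load("scene0")
X,e=tri([ray((360.7,184.3),*T[2:]),ray((216.3,257.3),*S[2:])]);print("slot tri",X,e)
for nm,D in(("top",T),("scene",S)):
    W=pts(*D[1:]);x,y,z=W[...,0],W[...,1],W[...,2];ok=D[1]>0
    hsv=cv2.cvtColor(D[0],cv2.COLOR_RGB2HSV)
    print("==",nm)
    # panel
    c=X
    m=ok&(np.abs(x-c[0])<.09)&(np.abs(y-c[1]+.04)<.12)&(z>.075)&(z<.172)
    P=W[m]
    for _ in range(6):
        n=np.linalg.svd(P-P.mean(0),full_matrices=False)[2][2];n*=np.sign(n[2]);r=(W[m]-P.mean(0))@n;P=W[m][abs(r)<.004]
    print("panel n",n,"tilt",np.degrees(np.arccos(n[2])),"yaw",np.degrees(np.arctan2(-n[1],-n[0])),len(P), "slot dist",(X-P.mean(0))@n)
    uv=(360.7,184.3) if nm=="top" else (216.3,257.3); o,r=ray(uv,*D[2:]);print("slot ray-plane",o+r*((P.mean(0)-o)@n)/(r@n))
    m=ok&(z>.172)&(z<.19)&(x<.65)&(x>.3)&(y<.1);r=cv2.minAreaRect(W[m][:,:2].astype(np.float32));print("tester top",r,np.median(z[m]))
    # rack
    m=ok&(abs(z-.105)<.008)&(y>.1)&(x<.6)&(x>.2)&(hsv[...,1]<60);k,l,st,_=cv2.connectedComponentsWithStats(m.astype(np.uint8));i=1+st[1:,4].argmax()
    print("rack",cv2.minAreaRect(W[l==i][:,:2].astype(np.float32)),np.median(z[l==i]))
    m=ok&(z>.145)&(z<.18)&(y>.1)&(y<.45)&(x<.5)&(x>.25)&(hsv[...,1]<60)
    k,l,st,ce=cv2.connectedComponentsWithStats(m.astype(np.uint8))
    for i in range(1,k):
        if st[i,4]>30:
            q=W[l==i];q=q[q[:,2]>np.median(q[:,2])-.006] if nm=="top" else q[q[:,2]>.158];print("handle",ce[i],st[i,4],cv2.minAreaRect(q[:,:2].astype(np.float32)),np.median(q[:,2]))
    # pad
    m=ok&(z>.035)&(z<.065)&(x<c[0]-.08)&(x>.15)&(y<0)&(y>-.35)
    for lab,mm in(("paddle",m),("pad",m&(hsv[...,2]<70))):
        q=W[mm]
        if len(q)>20: print(lab,len(q),cv2.minAreaRect(q[:,:2].astype(np.float32)),np.median(q[:,2]))
E
```

```text
slot tri [ 0.6097 -0.1519  0.1221] [np.float64(0.00026898527244405783), np.float64(0.00026898527244427635)]
== top
panel n [-0.5746  0.0267  0.818 ] tilt 35.11431748517271 yaw -2.6575446445347994 6189 slot dist -0.002295444397655301
slot ray-plane [ 0.6092 -0.1517  0.1245]
tester top ((0.0, 0.0), (0.0, 0.0), 0.0) nan
rack ((0.510165274143219, 0.2947040796279907), (0.19070784747600555, 0.09009898453950882), 80.45585632324219) 0.10541242882697119
handle [182.1667 231.9621] 132 ((0.49312886595726013, 0.2405247837305069), (0.04989997297525406, 0.013219938613474369), 87.26676177978516) 0.16523417285516995
paddle 1083 ((0.47095218300819397, -0.14212968945503235), (0.11195086687803268, 0.3011983335018158), 8.52074909210205) 0.050084996026859174
pad 311 ((0.4644394814968109, -0.13357111811637878), (0.09509254992008209, 0.2842838168144226), 9.874156951904297) 0.051922239609190915
== scene
panel n [-0.5763  0.0293  0.8167] tilt 35.240397111264734 yaw -2.9101241802423985 4106 slot dist -0.0016690856965199167
slot ray-plane [ 0.6115 -0.1527  0.1254]
tester top ((0.30075931549072266, 0.0074985334649682045), (0.023152261972427368, 0.0013109022984281182), 89.53685760498047) 0.1731553755136438
rack ((0.5124696493148804, 0.2935611605644226), (0.19354777038097382, 0.09417802095413208), 80.0691146850586) 0.10385131324146718
handle [311.527  126.3784] 74 ((0.49432995915412903, 0.2403380125761032), (0.010949893854558468, 0.051969148218631744), 0.042497579008340836) 0.16381383299746252
paddle 901 ((0.43110036849975586, -0.1313580423593521), (0.12579374015331268, 0.3658418357372284), 29.15093421936035) 0.04978887151902985
pad 288 ((0.4386681914329529, -0.12854596972465515), (0.03894665464758873, 0.2657347023487091), 9.695917129516602) 0.05166961271814405
  return _methods._mean(a, axis=axis, dtype=dtype,
  ret = ret.dtype.type(ret / rcount)
```

```bash
cat >> h.py <<'E'
from scipy.spatial.transform import Rotation as Ro
np.set_printoptions(precision=4,suppress=True)
def go(Rt,p):
    "print the row (tool axes, fractions) from the present pose"
    from rig import observe
    o=observe();R=o["tool_rot"];s=R.T@(np.array(p)-o["position"]);w=Ro.from_matrix(R.T@Rt).as_rotvec()
    print("row",(s/.5).round(4),(w/np.pi).round(4),"rows>=",max(np.linalg.norm(s)/.05,np.degrees(np.linalg.norm(w))/8.59).round(1))
def slotR(yaw):   # columns: slot x,y,z
    return Ro.from_euler("zy",[yaw,-35],degrees=True).as_matrix()
FL=np.array([[0,1,0],[1,0,0],[0,0,-1.]])  # tool x=y, y=x, z=-z
E
python3 - <<'E'
from h import *
from rig import *
for nm in("top0","scene0"):
    D=load(nm);W=pts(*D[1:]);x,y,z=W[...,0],W[...,1],W[...,2];hsv=cv2.cvtColor(D[0],cv2.COLOR_RGB2HSV);ok=D[1]>0
    m=ok&(z>.155)&(z<.175)&(y>.2)&(y<.45)&(x<.6)&(x>.4)&(hsv[...,1]<60)
    k,l,st,ce=cv2.connectedComponentsWithStats(m.astype(np.uint8))
    for i in range(1,k):
        if st[i,4]>30: print(nm,"handle",ce[i],st[i,4],cv2.minAreaRect(W[l==i][:,:2].astype(np.float32)),np.median(z[l==i]))
    m=ok&(z>.04)&(z<.063)&(x<.55)&(x>.41)&(y<-.15)&(y>-.26)
    for lab,mm in(("paddle",m&(hsv[...,2]>=70)),("pad",m&(hsv[...,2]<70))):
        k,l,st,ce=cv2.connectedComponentsWithStats(mm.astype(np.uint8));i=1+st[1:,4].argmax();q=W[l==i]
        print(nm,lab,len(q),ce[i],cv2.minAreaRect(q[:,:2].astype(np.float32)),np.median(q[:,2]))
R=slotR(-2.8);print(R)
go(R@FL,np.array([.610,-.152,.123])+R[:,2]*.20-R[:,0]*.04)
print((np.array([.610,-.152,.123])+R[:,2]*.20-R[:,0]*.04))
E
```

```text
top0 handle [130.9444 219.4233] 378 ((0.5190274119377136, 0.34789133071899414), (0.07024367898702621, 0.02381238527595997), 80.41184997558594) 0.16547159623762026
top0 handle [181.0369 228.8376] 271 ((0.5007359385490417, 0.2398400604724884), (0.049679603427648544, 0.023779649287462234), 80.42388153076172) 0.16528095824216887
top0 paddle 657 [387.6697 238.6606] ((0.4804283380508423, -0.2277037501335144), (0.09680481255054474, 0.064574234187603), 0.03856997936964035) 0.04952945286157743
top0 pad 267 [388.4345 253.8277] ((0.4537012577056885, -0.23214685916900635), (0.04712972790002823, 0.03178242966532707), 87.33226013183594) 0.052236744600163316
scene0 handle [351.3498 111.2757] 243 ((0.5220937132835388, 0.3464568853378296), (0.07003666460514069, 0.025793861597776413), 80.7138900756836) 0.16322424700659485
scene0 handle [315.8135 127.2124] 193 ((0.5024717450141907, 0.23979558050632477), (0.05194219946861267, 0.02724955603480339), 81.58746337890625) 0.1634229944908688
scene0 paddle 511 [156.3875 257.6125] ((0.47488731145858765, -0.23300690948963165), (0.055322255939245224, 0.08389385789632797), 88.48511505126953) 0.04919150303002858
scene0 pad 265 [147.6264 249.3396] ((0.45708367228507996, -0.2352602183818817), (0.048079293221235275, 0.033475857228040695), 85.92923736572266) 0.05190043859857301
[[ 0.8182  0.04   -0.5736]
 [-0.0488  0.9988  0.    ]
 [ 0.5729  0.028   0.8192]]
row [ 0.8232 -0.5817 -0.0653] [-0.1611  0.1313 -0.3923] rows>= 10.1
[ 0.4626 -0.15    0.2639]
```

```bash
sed -i 's/"zy"/"ZY"/' h.py; python3 - <<'E'
from h import *
R=slotR(-2.8);print(R);p=np.array([.610,-.152,.123])+R[:,2]*.20-R[:,0]*.03;print(p)
go(R@FL,p)
E
```

```text
[[ 0.8182  0.0488 -0.5729]
 [-0.04    0.9988  0.028 ]
 [ 0.5736  0.      0.8192]]
[ 0.4709 -0.1452  0.2696]
row [ 0.8417 -0.5871 -0.0767] [-0.1674  0.1233 -0.3923] rows>= 10.3
```

```bash
M='[[0.842,-0.587,-0.077],[-0.167,0.123,-0.392]]'; python3 -m handwheel '[[[0.842,-0.587,-0.077],[-0.167,0.123,-0.392]],[[0.842,-0.587,-0.077],[-0.167,0.123,-0.392]],[[0.842,-0.587,-0.077],[-0.167,0.123,-0.392]],[[0.842,-0.587,-0.077],[-0.167,0.123,-0.392]],[[0.842,-0.587,-0.077],[-0.167,0.123,-0.392]],[[0.842,-0.587,-0.077],[-0.167,0.123,-0.392]],[[0.842,-0.587,-0.077],[-0.167,0.123,-0.392]],[[0.842,-0.587,-0.077],[-0.167,0.123,-0.392]],[[0.842,-0.587,-0.077],[-0.167,0.123,-0.392]],[[0.842,-0.587,-0.077],[-0.167,0.123,-0.392]]]'
python3 - <<'E'
from h import *
R=slotR(-2.8);go(R@FL,np.array([.610,-.152,.123])+R[:,2]*.20-R[:,0]*.03)
E
```

```text
time_s: 1.1
position: [0.4618, -0.1549, 0.2685]
tool_rot: [[0.047, 0.818, 0.573], [0.999, -0.037, -0.028], [-0.002, 0.573, -0.819]]
ft_force: [-0.2, -1.8, -0.2]
grip_width: 0.0853
gripper_force: 0.0
row [0.0203 0.0154 0.0079] [-0.0001  0.0001  0.0008] rows>= 0.3
```

```bash
python3 -m handwheel '[[[0,0,0],[0,0,0]],[[0,0,0],[0,0,0]]]'
python3 - <<'E'
from h import *
from rig import *
c=camera_params("wrist");p,d=get_image("wrist");o=observe();np.savez("pics/w1.npz",p=p,d=d,**c);cv2.imwrite("pics/w1.png",p[:,:,::-1])
R=o["tool_rot"];print("cam in tool",R.T@(-c["R"].T@c["t"]-o["position"]),"axis",R.T@c["R"][2])
E
```

```text
time_s: 1.3
position: [0.4617, -0.1552, 0.2685]
tool_rot: [[0.047, 0.819, 0.571], [0.999, -0.038, -0.028], [-0.001, 0.572, -0.82]]
ft_force: [0.2, -0.3, -0.1]
grip_width: 0.0853
gripper_force: 0.0
cam in tool [ 0.0746  0.0006 -0.1428] axis [-0.2866  0.0005  0.958 ]
```

View pics/w1.png

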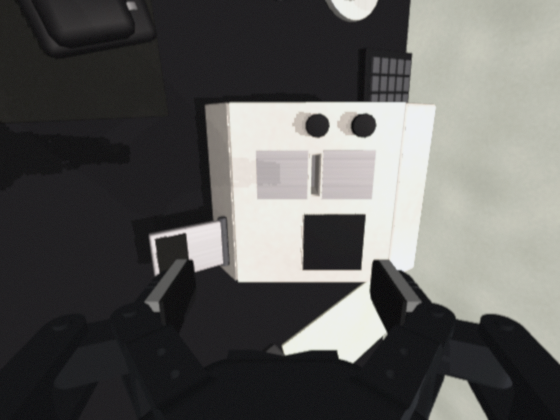

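Wrist view: the slot is the dark strip at about (317,174) between the plates, with the screen at (333,242) and the paddle pad at (173,252).

```bash
python3 - <<'E'
from h import *
p,d,K,R,t=load("w1");g=cv2.cvtColor(p,cv2.COLOR_RGB2GRAY);W=pts(d,K,R,t)
print("x profile",g[165:185,303:330].mean(0).round(0).astype(int));print("y prof",list(zip(range(145,204,2),g[145:204:2,313:318].mean(1).astype(int))))
m=np.zeros(g.shape,bool);m[130:275,238:385]=1;m&=(d>0)&(g>120)
P=W[m]
for _ in range(6):
    c=P.mean(0);n=np.linalg.svd(P-c,full_matrices=False)[2][2];n*=np.sign(n[2]);P=W[m][abs((W[m]-c)@n)<.003]
print("panel",n,len(P),np.degrees(np.arccos(n[2])),np.degrees(np.arctan2(-n[1],-n[0])))
hit=lambda uv:(lambda o,r:o+r*((c-o)@n)/(r@n))(*ray(uv,K,R,t))
for uv in[(310.5,174.5),(317,174.5),(322,174.5),(317,153),(317,197)]:print(uv,hit(uv))
s=g[148:202,300:334]
# screen rectangle for yaw
mm=np.zeros(g.shape,np.uint8);mm[205:278,290:375]=(g[205:278,290:375]<70)
k,l,st,ce=cv2.connectedComponentsWithStats(mm);i=1+st[1:,4].argmax();ys,xs=np.where(l==i)
A=np.array([hit((a,b)) for a,b in zip(xs,ys)]);B=A@slotR(-2.8)[:,:2];print("screen in slot axes",cv2.minAreaRect(B.astype(np.float32)))
T=load("top0");S=load("scene0")
print(tri([ray((316.5,174.7),K,R,t),ray((360.7,184.3),*T[2:]),ray((216.3,257.3),*S[2:])]))
m=(abs(W[...,2]-.05)<.012)&(d>0)&(g<60);m[:, :150]=0;m[:,195:]=0;m[:230]=0;m[262:]=0
print("pad",cv2.minAreaRect(W[m][:,:2].astype(np.float32)),np.median(W[m],0))
E
```

```text
x profile [196 196 196 198 208 225 234 227 175 137 129 117  95  87  89 105 138 180
 220 213 198 195 195 195 196 196 196]
y prof [(145, np.int64(234)), (147, np.int64(234)), (149, np.int64(234)), (151, np.int64(234)), (153, np.int64(215)), (155, np.int64(133)), (157, np.int64(108)), (159, np.int64(107)), (161, np.int64(107)), (163, np.int64(106)), (165, np.int64(105)), (167, np.int64(105)), (169, np.int64(104)), (171, np.int64(103)), (173, np.int64(102)), (175, np.int64(103)), (177, np.int64(103)), (179, np.int64(102)), (181, np.int64(101)), (183, np.int64(101)), (185, np.int64(101)), (187, np.int64(100)), (189, np.int64(104)), (191, np.int64(109)), (193, np.int64(121)), (195, np.int64(182)), (197, np.int64(230)), (199, np.int64(234)), (201, np.int64(234)), (203, np.int64(235))]
panel [-0.5737  0.0247  0.8187] 17127 35.04787072848159 -2.4668186564784333
(310.5, 174.5) [ 0.6038 -0.151   0.123 ]
(317, 174.5) [ 0.61   -0.1513  0.1273]
(322, 174.5) [ 0.6147 -0.1515  0.1307]
(317, 153) [ 0.6105 -0.1265  0.1269]
(317, 197) [ 0.6095 -0.1783  0.1278]
screen in slot axes ((0.6008519530296326, -0.20661388337612152), (0.07305330038070679, 0.07154221087694168), 0.12559999525547028)
(array([ 0.6104, -0.152 ,  0.1246]), [np.float64(0.0008977579156439676), np.float64(0.0012647152046696582), np.float64(0.0007045754210745387)])
pad ((0.4529038071632385, -0.22667494416236877), (0.03249187022447586, 0.03298109397292137), 86.68465423583984) [ 0.4525 -0.2249  0.0536]
```

```bash
python3 - <<'E'
from h import *
G=Ro.from_euler("z",-9.6,degrees=True).as_matrix();go(G@FL,[.5015,.2398,.30])
E
```

```text
row [ 0.7954  0.0701 -0.0289] [ 0.1936 -0.0112  0.0365] rows>= 8.0
```

```bash
python3 -m handwheel '[[[0.795,0.070,-0.029],[0.1936,-0.0112,0.0365]],[[0.795,0.070,-0.029],[0.1936,-0.0112,0.0365]],[[0.795,0.070,-0.029],[0.1936,-0.0112,0.0365]],[[0.795,0.070,-0.029],[0.1936,-0.0112,0.0365]],[[0.795,0.070,-0.029],[0.1936,-0.0112,0.0365]],[[0.795,0.070,-0.029],[0.1936,-0.0112,0.0365]],[[0.795,0.070,-0.029],[0.1936,-0.0112,0.0365]],[[0.795,0.070,-0.029],[0.1936,-0.0112,0.0365]],[[0.795,0.070,-0.029],[0.1936,-0.0112,0.0365]],[[0.795,0.070,-0.029],[0.1936,-0.0112,0.0365]]]'
python3 -m handwheel '[[[0,0,0],[0,0,0]],[[0,0,0],[0,0,0]],[[0,0,0],[0,0,0]]]'
python3 - <<'E'
from h import *
from rig import *
c=camera_params("wrist");p,d=get_image("wrist");np.savez("pics/w2.npz",p=p,d=d,**c);cv2.imwrite("pics/w2.png",p[:,:,::-1])
W=pts(d,c["K"],c["R"],c["t"]);x,y,z=W[...,0],W[...,1],W[...,2]
hsv=cv2.cvtColor(p,cv2.COLOR_RGB2HSV)
m=(d>0)&(z>.155)&(z<.175)&(abs(y-.24)<.05)&(abs(x-.5)<.06)&(hsv[...,1]<60)
print(cv2.minAreaRect(W[m][:,:2].astype(np.float32)),np.median(z[m]))
G=Ro.from_euler("z",-9.6,degrees=True).as_matrix();go(G@FL,[.5015,.2398,.122])
E
```

```text
time_s: 2.35
position: [0.5024, 0.241, 0.2998]
tool_rot: [[0.166, 0.986, -0.0], [0.986, -0.166, 0.0], [0.0, -0.0, -1.0]]
ft_force: [0.2, -1.5, -0.2]
grip_width: 0.0853
gripper_force: 0.0
time_s: 2.65
position: [0.5021, 0.2379, 0.3002]
tool_rot: [[0.17, 0.985, 0.0], [0.985, -0.17, -0.0], [-0.0, 0.001, -1.0]]
ft_force: [0.0, 0.9, -0.8]
grip_width: 0.0851
gripper_force: 0.0
((0.49914103746414185, 0.2395026832818985), (0.050674837082624435, 0.023345839232206345), 80.30026245117188) 0.16555086603930164
row [ 0.0032 -0.0018  0.3566] [ 0.0002  0.0001 -0.0009] rows>= 3.6
```

View pics/w2.png

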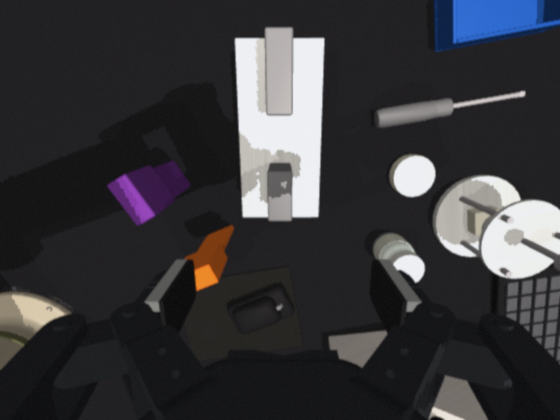

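The wrist view shows the plain handle at (280,193), centred between the open fingers, with the T handle well beyond it at (279,70). Descending to grasp.

```bash
python3 -m handwheel '[[[0.003,-0.003,0.09],[0,0,0]],[[0.003,-0.003,0.18],[0,0,0]],[[0.003,-0.003,0.26],[0,0,0]],[[0.003,-0.003,0.32],[0,0,0]],[[0.003,-0.003,0.362],[0,0,0]],[[0.003,-0.003,0.362],[0,0,0]],[[0.003,-0.003,0.362],[0,0,0]]]'
python3 -m handwheel '[[[0,0,0],[0,0,0]],[[0,0,0],[0,0,0]],[[0,0,0],[0,0,0]],[[0,0,0],[0,0,0]],[[0,0,0],[0,0,0]],[[0,0,0],[0,0,0]],[[0,0,0],[0,0,0]]]' 0 70
```

```text
time_s: 3.4
position: [0.5011, 0.2409, 0.12]
tool_rot: [[0.168, 0.986, 0.001], [0.986, -0.168, -0.0], [0.0, 0.001, -1.0]]
ft_force: [-0.7, 0.4, 1.0]
grip_width: 0.0855
gripper_force: 0.0
time_s: 4.1
position: [0.5006, 0.2413, 0.1197]
tool_rot: [[0.167, 0.986, 0.001], [0.986, -0.167, -0.0], [0.0, 0.001, -1.0]]
ft_force: [-2.2, -1.1, 6.0]
grip_width: 0.0231
gripper_force: 68.8
```

```bash
python3 -m handwheel '[[[0,0,-0.02],[0,0,0]],[[0,0,-0.06],[0,0,0]],[[0,0,-0.13],[0,0,0]],[[0,0,-0.20],[0,0,0]],[[0,0,-0.27],[0,0,0]],[[0,0,-0.32],[0,0,0]],[[0,0,-0.34],[0,0,0]],[[0,0,-0.34],[0,0,0]]]'
cat >> h.py <<'E'
SLOT=np.array([.6095,-.1518,.1250]);YAW=-2.7;L=.1097;OX=-.0016
def pre(h,slot=SLOT,yaw=YAW,ox=OX):
    R=slotR(yaw);return R@FL, slot+R[:,2]*(h+L)-R[:,1]*ox
E
python3 - <<'E'
from h import *
go(*pre(.05)); print(pre(.05)[1])
E
```

```text
time_s: 4.9
position: [0.5006, 0.2414, 0.2899]
tool_rot: [[0.167, 0.986, 0.002], [0.986, -0.167, 0.0], [0.0, 0.002, -1.0]]
ft_force: [0.2, 0.2, -2.3]
grip_width: 0.0232
gripper_force: 69.0
row [-0.7578  0.1638  0.0682] [-0.1935  0.0117 -0.0373] rows>= 7.8
[ 0.5181 -0.1459  0.2558]
```

```bash
python3 -m handwheel '[[[-0.08,0.016,0],[-0.02,0.001,-0.004]],[[-0.758,0.164,0.068],[-0.1935,0.0117,-0.0373]],[[-0.758,0.164,0.068],[-0.1935,0.0117,-0.0373]],[[-0.758,0.164,0.068],[-0.1935,0.0117,-0.0373]],[[-0.758,0.164,0.068],[-0.1935,0.0117,-0.0373]],[[-0.758,0.164,0.068],[-0.1935,0.0117,-0.0373]],[[-0.758,0.164,0.068],[-0.1935,0.0117,-0.0373]],[[-0.758,0.164,0.068],[-0.1935,0.0117,-0.0373]],[[-0.758,0.164,0.068],[-0.1935,0.0117,-0.0373]],[[-0.758,0.164,0.068],[-0.1935,0.0117,-0.0373]]]'
python3 -m handwheel '[[[0,0,0],[0,0,0]],[[0,0,0],[0,0,0]],[[0,0,0],[0,0,0]]]'
python3 - <<'E'
from h import *
from rig import *
for n in("wrist","top","scene"):
    c=camera_params(n);p,d=get_image(n);np.savez(f"pics/{n}3.npz",p=p,d=d,**c)
    if n=="wrist": a=cv2.resize(p[60:330,150:430],None,fx=1.4,fy=1.4)
    if n=="top": b=cv2.resize(p[130:230,310:440],None,fx=3,fy=3,interpolation=cv2.INTER_CUBIC)
    if n=="scene": e=cv2.resize(p[190:290,125:258],None,fx=3,fy=3,interpolation=cv2.INTER_CUBIC)
r=np.zeros((600,800,3),np.uint8);r[:378,:392]=a;r[:300,400:790]=b;r[300:600,400:799]=e
cv2.imwrite("pics/c3.png",r[:,:,::-1])
go(*pre(.05))
E
```

```text
time_s: 5.9
position: [0.5171, -0.1472, 0.2532]
tool_rot: [[0.05, 0.821, 0.569], [0.999, -0.042, -0.027], [0.002, 0.569, -0.822]]
ft_force: [-0.5, 0.5, -3.0]
grip_width: 0.023
gripper_force: 69.4
time_s: 6.2
position: [0.518, -0.1445, 0.2554]
tool_rot: [[0.045, 0.819, 0.572], [0.999, -0.037, -0.026], [-0.0, 0.572, -0.82]]
ft_force: [-0.1, -0.3, -2.0]
grip_width: 0.0235
gripper_force: 69.4
row [-0.0012  0.0006 -0.0004] [-0.0004 -0.0001  0.0004] rows>= 0.0
```

View pics/c3.png

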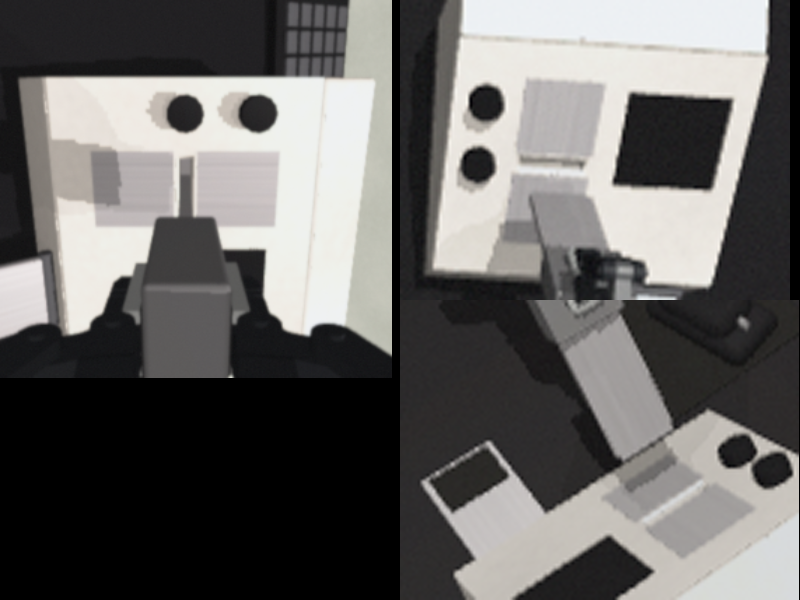

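The blade tip's corners show in both views: top (353.7,195.7) and (373.3,195.7), scene (216,231.7) and (198.3,242.7). I'll triangulate the tip and compare it with the slot.

```bash
python3 - <<'E'
from h import *
from rig import observe
T=load("top3");S=load("scene3");o=observe()
A,ea=tri([ray((353.7,195.7),*T[2:]),ray((216,231.7),*S[2:])]);B,eb=tri([ray((373.3,195.7),*T[2:]),ray((198.3,242.7),*S[2:])])
R=slotR(YAW)
print(A,ea[0],B,eb[0],np.linalg.norm(A-B));m=(A+B)/2;print("tip-slot in slot axes",R.T@(m-SLOT)," by tool:",R.T@(o["position"]+o["tool_rot"]@[OX,0,L]-SLOT))
print("slot tri",R.T@(tri([ray((360.7,184.3),*T[2:]),ray((216.3,257.3),*S[2:])])[0]-SLOT))
print("yaw line",np.degrees(np.arcsin((R.T@(A-B)/np.linalg.norm(A-B)))))
E
```

```text
[ 0.58   -0.1281  0.1597] 0.0021459665794028634 [ 0.5797 -0.1705  0.1629] 0.001172938136700035 0.04254881315239589
tip-slot in slot axes [-0.0035  0.0011  0.0468]  by tool: [-0.0004  0.0007  0.0498]
slot tri [-0.0015 -0.0001 -0.0025]
yaw line [-4.3918 85.1069 -2.1532]
```

```bash
python3 -m handwheel '[[[-0.0016,0.0016,0.03],[0,0,0]],[[-0.0016,0.0016,0.06],[0,0,0]],[[-0.0016,0.0016,0.08],[0,0,0]],[[-0.0016,0.0016,0.088],[0,0,0]],[[-0.0016,0.0016,0.094],[0,0,0]],[[-0.0016,0.0016,0.1],[0,0,0]]]'
python3 -m handwheel '[[[0,0,0.004],[0,0,0]],[[0,0,0.008],[0,0,0]],[[0,0,0.012],[0,0,0]]]'
```

```text
time_s: 6.95
position: [0.5473, -0.1483, 0.2151]
tool_rot: [[0.047, 0.819, 0.572], [0.999, -0.038, -0.027], [-0.001, 0.573, -0.82]]
ft_force: [0.1, -0.3, -2.1]
grip_width: 0.0229
gripper_force: 69.6
time_s: 7.25
position: [0.5507, -0.1485, 0.21]
tool_rot: [[0.047, 0.819, 0.572], [0.999, -0.038, -0.027], [-0.001, 0.573, -0.82]]
ft_force: [-0.2, 0.5, -2.4]
grip_width: 0.0234
gripper_force: 69.6
```

```bash
python3 -m handwheel '[[[0,0,0.006],[0,0,0]],[[0,0,0.012],[0,0,0]],[[0,0,0.018],[0,0,0]],[[0,0,0.024],[0,0,0]],[[0,0,0.03],[0,0,0]]]'
python3 -m handwheel '[[[0,0,0.006],[0,0,0]],[[0,0,0.012],[0,0,0]],[[0,0,0.018],[0,0,0]],[[0,0,0.024],[0,0,0]],[[0,0,0.03],[0,0,0]]]'
```

```text
time_s: 7.75
position: [0.5593, -0.1488, 0.1973]
tool_rot: [[0.047, 0.819, 0.572], [0.999, -0.038, -0.027], [-0.0, 0.572, -0.82]]
ft_force: [-0.3, 0.3, -2.3]
grip_width: 0.0232
gripper_force: 69.6
time_s: 8.25
position: [0.5679, -0.1492, 0.1851]
tool_rot: [[0.047, 0.819, 0.572], [0.999, -0.038, -0.027], [-0.0, 0.572, -0.82]]
ft_force: [0.0, 0.3, -2.5]
grip_width: 0.0234
gripper_force: 69.6
```

```bash
for i in 1 ; do python3 -m handwheel '[[[0,0,0.003],[0,0,0]],[[0,0,0.006],[0,0,0]],[[0,0,0.009],[0,0,0]],[[0,0,0.012],[0,0,0]]]'; done | grep -E "pos|ft"
python3 -m handwheel '[[[0,0,0.003],[0,0,0]],[[0,0,0.006],[0,0,0]],[[0,0,0.009],[0,0,0]]]' | grep -E "pos|ft|width"
```

```text
position: [0.5712, -0.1494, 0.1804]
ft_force: [-4.3, -0.0, 2.1]
position: [0.5737, -0.1496, 0.1768]
ft_force: [-4.2, 0.7, 2.4]
grip_width: 0.0231
```

Anvil reached (about 6 N). I'll keep pushing gently.

```bash
python3 -m handwheel '[[[0,0,0.003],[0,0,0]],[[0,0,0.006],[0,0,0]],[[0,0,0.009],[0,0,0]]]' | grep -E "pos|ft|width"
python3 -m handwheel '[[[0,0,0.002],[0,0,0]],[[0,0,0.004],[0,0,0]]]' | grep -E "pos|ft|width"
```

```text
position: [0.5764, -0.1497, 0.173]
ft_force: [-3.8, -0.1, 2.6]
grip_width: 0.0233
position: [0.5776, -0.1497, 0.1713]
ft_force: [-4.1, 0.4, 1.5]
grip_width: 0.0231
```

```bash
python3 -m handwheel '[[[0,0,0.002],[0,0,0]],[[0,0,0.004],[0,0,0]]]' | grep -E "pos|ft|width"
```

```text
position: [0.5787, -0.1498, 0.1697]
ft_force: [-3.2, 0.1, 2.7]
grip_width: 0.0234
```

```bash
python3 -m handwheel '[[[0,0,0.001],[0,0,0]],[[0,0,0.002],[0,0,0]]]' - 25 | grep -E "pos|ft|width"; python3 -m handwheel '[[[0,0,0.001],[0,0,0]],[[0,0,0.002],[0,0,0]]]'  | grep -E "pos|ft|width"
```

```text
position: [0.5792, -0.1498, 0.1689]
ft_force: [-3.5, -0.8, 2.3]
grip_width: 0.0236
position: [0.5798, -0.1499, 0.1681]
ft_force: [-2.8, 1.0, 2.0]
grip_width: 0.0232
```

```bash
python3 -m handwheel '[[[0,0,0.001],[0,0,0]],[[0,0,0.002],[0,0,0]]]' | grep -E "pos|ft|width"; python3 -m handwheel '[[[0,0,0.001],[0,0,0]],[[0,0,0.002],[0,0,0]]]'  | grep -E "pos|ft|width"
```

```text
position: [0.5804, -0.1498, 0.1673]
ft_force: [-2.8, 0.4, 2.6]
grip_width: 0.0232
position: [0.5809, -0.1499, 0.1664]
ft_force: [-2.4, 0.6, 2.0]
grip_width: 0.0234
```

```bash
python3 -m handwheel '[[[0,0,0.001],[0,0,0]],[[0,0,0.002],[0,0,0]]]' | grep -E "pos|ft|width"; python3 -m handwheel '[[[0,0,0.001],[0,0,0]],[[0,0,0.002],[0,0,0]]]'  | grep -E "pos|ft|width"
```

```text
position: [0.5815, -0.1499, 0.1656]
ft_force: [-3.1, -0.1, 2.0]
grip_width: 0.0234
position: [0.5821, -0.1499, 0.1648]
ft_force: [-7.4, -0.7, 7.8]
grip_width: 0.0235
```

```bash
python3 -m handwheel '[[[0,0,0.001],[0,0,0]],[[0,0,0.002],[0,0,0]]]' | grep -E "pos|ft|width|gripper"
```

```text
position: [0.5823, -0.1499, 0.1648]
ft_force: [-16.1, 1.5, 16.9]
grip_width: 0.0235
gripper_force: 72.5
```

The force rose sharply and travel stalled, so the anvil is home. I'll hold, then release.

```bash
python3 -m handwheel '[[[0,0,0],[0,0,0]],[[0,0,0],[0,0,0]],[[0,0,0],[0,0,0]],[[0,0,0],[0,0,0]]]' | grep -E "pos|ft|gripper"; python3 -m handwheel '[[[0,0,0],[0,0,0]],[[0,0,0],[0,0,0]],[[0,0,0],[0,0,0]],[[0,0,0],[0,0,0]],[[0,0,0],[0,0,0]],[[0,0,0],[0,0,0]],[[0,0,0],[0,0,0]]]' 1 
python3 -m handwheel '[[[0,0,-0.06],[0,0,0]],[[0,0,-0.14],[0,0,0]],[[0,0,-0.22],[0,0,0]],[[0,0,-0.3],[0,0,0]],[[0,0,-0.3],[0,0,0]],[[0,0,-0.3],[0,0,0]]]'
python3 - <<'E'
from h import *
from rig import *
for n in("wrist","top","scene"):
    c=camera_params(n);p,d=get_image(n);np.savez(f"pics/{n}4.npz",p=p,d=d,**c)
    if n=="wrist": a=cv2.resize(p[60:330,100:380],None,fx=1.4,fy=1.4)
    if n=="top": b=cv2.resize(p[130:230,310:440],None,fx=3,fy=3,interpolation=cv2.INTER_CUBIC)
    if n=="scene": e=cv2.resize(p[190:290,125:258],None,fx=3,fy=3,interpolation=cv2.INTER_CUBIC)
r=np.zeros((600,800,3),np.uint8);r[:378,:392]=a;r[:300,400:790]=b;r[300:600,400:799]=e
cv2.imwrite("pics/c4.png",r[:,:,::-1])
# pad by triangulation of black pad centroids, first pictures
C=[]
for n,(x0,x1,y0,y1) in {"top0":(375,405,245,268),"scene0":(130,168,236,262)}.items():
    D=load(n);W=pts(*D[1:]);g=cv2.cvtColor(D[0],cv2.COLOR_RGB2GRAY);m=np.zeros(g.shape,np.uint8);m[y0:y1,x0:x1]=((g<70)&(abs(W[...,2]-.052)<.01))[y0:y1,x0:x1]
    k,l,st,ce=cv2.connectedComponentsWithStats(m);i=1+st[1:,4].argmax();r=cv2.minAreaRect(np.argwhere(l==i)[:,::-1].astype(np.float32));print(n,ce[i],r);C.append(ray(r[0],*D[2:]))
print("pad tri",tri(C))
E
```

```text
position: [0.5823, -0.1499, 0.1648]
ft_force: [-11.2, -0.1, 13.4]
gripper_force: 72.2
time_s: 12.15
position: [0.5826, -0.1499, 0.1639]
tool_rot: [[0.047, 0.819, 0.572], [0.999, -0.038, -0.027], [-0.0, 0.572, -0.82]]
ft_force: [-0.9, -0.7, 0.7]
grip_width: 0.0855
gripper_force: 0.0
time_s: 12.75
position: [0.4967, -0.146, 0.2875]
tool_rot: [[0.048, 0.818, 0.573], [0.999, -0.038, -0.028], [-0.001, 0.573, -0.819]]
ft_force: [1.4, -0.3, -0.5]
grip_width: 0.0854
gripper_force: 0.0
top0 [388.4721 253.829 ] ((388.5, 254.0), (14.0, 19.0), 90.0)
scene0 [147.6264 249.3396] ((147.67164611816406, 249.2789306640625), (12.054241180419922, 22.33965301513672), 58.392494201660156)
pad tri (array([ 0.4531, -0.2343,  0.0446]), [np.float64(0.0003036677542497813), np.float64(0.00030366775424985434)])
```

View pics/c4.png

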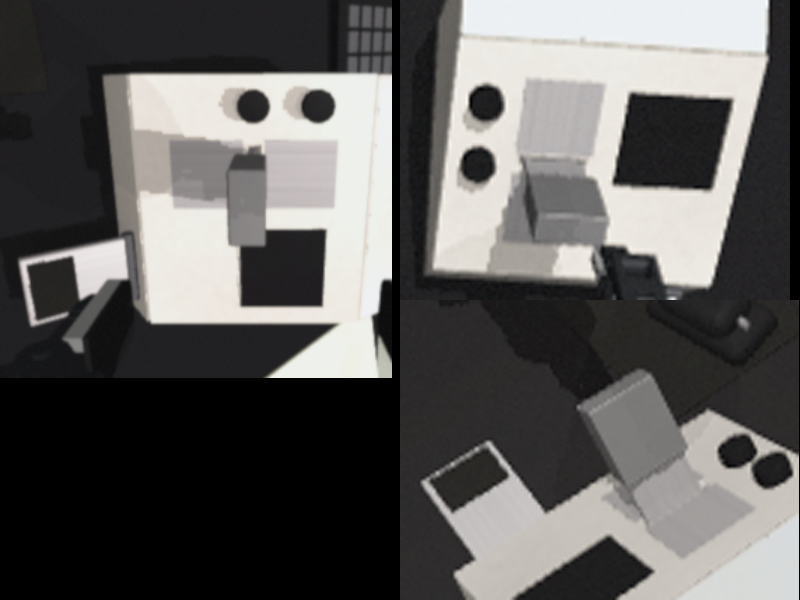

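The gauge sits square and deep in the slot: wrist crop handle at (247,200), and the same in both other views. Next is the paddle, pressed with shut fingers at about (0.452,-0.234).

```bash
python3 - <<'E'
from h import *
go(Ro.from_euler("z",-2.7,degrees=True).as_matrix()@FL,[.452,-.234,.20])
E
```

```text
row [-0.1808 -0.1645  0.0939] [ 0.1933 -0.0004 -0.    ] rows>= 4.1
```

```bash
python3 -m handwheel '[[[-0.18,-0.165,-0.03],[0.05,0,0]],[[-0.18,-0.165,0.094],[0.1933,0,0]],[[-0.18,-0.165,0.094],[0.1933,0,0]],[[-0.18,-0.165,0.094],[0.1933,0,0]],[[-0.18,-0.165,0.094],[0.1933,0,0]],[[-0.18,-0.165,0.094],[0.1933,0,0]],[[-0.18,-0.165,0.094],[0.1933,0,0]],[[-0.18,-0.165,0.094],[0.1933,0,0]]]' 0 40
python3 -m handwheel '[[[0,0,0.08],[0,0,0]],[[0,0,0.16],[0,0,0]],[[0,0,0.22],[0,0,0]],[[0,0,0.25],[0,0,0]],[[0,0,0.26],[0,0,0]],[[0,0,0.26],[0,0,0]]]'
```

```text
time_s: 13.7
position: [0.4514, -0.2335, 0.2017]
tool_rot: [[0.047, 0.999, 0.004], [0.999, -0.047, -0.001], [-0.001, 0.004, -1.0]]
ft_force: [-0.2, -0.5, 0.5]
grip_width: 0.0004
gripper_force: 0.0
time_s: 14.3
position: [0.452, -0.2339, 0.0716]
tool_rot: [[0.047, 0.999, 0.003], [0.999, -0.047, -0.0], [-0.0, 0.003, -1.0]]
ft_force: [0.1, 0.4, 0.4]
grip_width: 0.0001
gripper_force: 0.0
```

Contact is expected at z≈0.053 and the stop at about 0.037.

```bash
python3 -m handwheel '[[[0,0,0.012],[0,0,0]],[[0,0,0.024],[0,0,0]],[[0,0,0.036],[0,0,0]],[[0,0,0.046],[0,0,0]],[[0,0,0.056],[0,0,0]],[[0,0,0.06],[0,0,0]]]' | grep -E "pos|ft"
python3 -m handwheel '[[[0,0,0.003],[0,0,0]],[[0,0,0.006],[0,0,0]]]' | grep -E "pos|ft"
```

```text
position: [0.4522, -0.234, 0.041]
ft_force: [-1.8, 0.6, 4.6]
position: [0.4524, -0.2341, 0.0385]
ft_force: [-0.6, 0.1, 4.9]
```

```bash
python3 -m handwheel '[[[0,0,0.002],[0,0,0]],[[0,0,0.004],[0,0,0]]]' | grep -E "pos|ft"
python3 -m handwheel '[[[0,0,0.001],[0,0,0]],[[0,0,0.002],[0,0,0]]]' | grep -E "pos|ft"
```

```text
position: [0.4527, -0.2341, 0.0369]
ft_force: [-1.6, 2.1, 14.9]
position: [0.4528, -0.2342, 0.0366]
ft_force: [-3.7, 3.4, 20.2]
```

On the stop (force rising steeply). Hold, then release and retreat straight up.

```bash
python3 -m handwheel '[[[0,0,0],[0,0,0]],[[0,0,0],[0,0,0]],[[0,0,0],[0,0,0]],[[0,0,0],[0,0,0]],[[0,0,0],[0,0,0]],[[0,0,0],[0,0,0]],[[0,0,0],[0,0,0]],[[0,0,0],[0,0,0]]]' | grep -E "pos|ft"
python3 -m handwheel '[[[0,0,-0.01],[0,0,0]],[[0,0,-0.02],[0,0,0]],[[0,0,-0.03],[0,0,0]],[[0,0,-0.045],[0,0,0]],[[0,0,-0.1],[0,0,0]],[[0,0,-0.18],[0,0,0]],[[0,0,-0.26],[0,0,0]],[[0,0,-0.3],[0,0,0]],[[0,0,-0.3],[0,0,0]],[[0,0,-0.3],[0,0,0]]]'
python3 - <<'E'
from h import *
from rig import *
for n in("top","scene"):
    c=camera_params(n);p,d=get_image(n)
    if n=="top": b=cv2.resize(p[130:270,310:440],None,fx=3,fy=3,interpolation=cv2.INTER_CUBIC)
    if n=="scene": e=cv2.resize(p[190:290,125:258],None,fx=3,fy=3,interpolation=cv2.INTER_CUBIC);W=pts(d,c["K"],c["R"],c["t"]);print("pad z now",np.median(W[246:253,144:151,2]),"before",np.median(pts(*load("scene0")[1:])[246:253,144:151,2]))
r=np.zeros((420,800,3),np.uint8);r[:420,:390]=b;r[:300,400:799]=e
cv2.imwrite("pics/c5.png",r[:,:,::-1])
E
```

```text
position: [0.4528, -0.2342, 0.0367]
ft_force: [-3.7, 3.1, 18.4]
time_s: 17.3
position: [0.4518, -0.2336, 0.1849]
tool_rot: [[0.047, 0.999, 0.002], [0.999, -0.047, -0.0], [0.0, 0.002, -1.0]]
ft_force: [-0.2, 0.8, -0.5]
grip_width: 0.0003
gripper_force: 0.0
pad z now 0.05208674733649406 before 0.05206400767814975
```

View pics/c5.png

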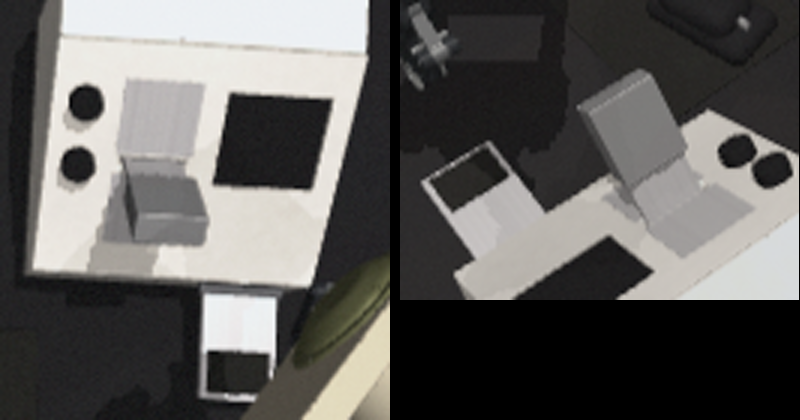

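The gauge is still seated in both views, the paddle pad is back at its starting height (0.052 m), and the arm is clear. Handing in.

```bash
python3 -c "
from rig import *
print(close_job())"
```

```text
the job is handed in; nothing more can be done
None
```

I pushed the gauge home in the tester's slot (peak push about 25 N) and let go, held the paddle on its stop for about 1 s and released it, and handed the job in at about 17 s; no verdict was returned.

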